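# Feed the chocolate chopper and hang up the tray

### The arm

A 6-joint arm with a two-finger parallel gripper is mounted at the origin on the work surface. World frame = base frame: x ahead of the robot, y to its left, z up, the work surface at z = 0. Lengths are in m, angles in rad, forces in N, time in s.
With the tool pointing down it reaches from about 0.4 to 0.825 m from the base axis. Payload 7 kg.
Tool frame: the origin (TCP) lies on the centre line of the jaws, within the pads' length; the fingertips stand 22 mm ahead of it and the grasp point (between the pads) lies 3 mm ahead of it; z points along the fingers, y is the line along which they close (so a half turn about z gives the same grasp; the last joint's range is limited). The gripper opens to 88 mm and grips with 3 to 60 N. Pads are 19 mm wide; open, the fingers measure 130 mm over their backs; the gripper's body (78 mm by 193 mm) begins 47 mm behind the grasp point.
Start: joints at [-1, 0.359, 0.012, 0, -1.224, -0.288], TCP at [0.188, -0.648, 0.249] pointing down, gripper open.
Joint ranges: [-3.07, 3.07], [-1.43, 2.12], [-1.02, 1.25], [-3.03, 1.67], [-3.05, -0], [-3.03, 3.03]. Speed limits (rad/s): [2.39, 2.39, 3.01, 3.14, 3.14, 3.14].

### API

Orientations are given as [roll, pitch, yaw] about the fixed x, y, z axes, in that order (R = Rz(yaw) Ry(pitch) Rx(roll)).
In Python, from station import arm gives the robot as it stands.
- The arm moves only by the tool arm_command, never from a script. Its argument "series" is one flat list of numbers, 7 for each row, row after row: the turn, a rotation vector about the tool's x, y, z each as a share of 90 degrees, from -1 to 1, then the shift along the tool's x, y, z each as a share of 0.1 m, from -1 to 1, then the opening, from 0 (shut) to 1 (fully open). A call has 1 to 8 rows; each row is the pose to reach, as a shift and turn from the pose commanded when the call began, along the tool's axes at that moment; what a row does not reach only later rows make up. A row lasts 1/8 s, in which the tool goes at most 62.5 mm and 10.7 degrees, less where a joint would pass 70% of its speed; a pose out of reach is approached as far as the arm can. A call with a number of a shift or a turn outside -1 to 1 is refused whole. A call with a gripper value outside its range is refused whole. The fingers move at their own pace and stop on an object; "force" is the grip in N (left out, the last holds). Time passes only in rows, so rows that repeat a pose let the fingers close. It gives the time, the measured TCP pose, the force, the opening and the grip force at its end, in the units of the state.
- arm.get_state(): the state, without advancing time (a new reading comes with each control period).
- arm.grab_frame(name): name is "scene" or "top" or "wrist"; returns the picture (420x560x3 uint8, blue, green, red); there is no depth.
- arm.camera_model(name): a dict with "fovy" (degrees; the focal length in pixels is half the picture's height over the tangent of half this angle, whatever the lens; pixels are square), "cx", "cy" (the principal point, pixels), "pose" (4x4, takes a point from camera to world coordinates). Camera axes: x right, y down, z forward; pixel columns grow to the right and rows downward; lengths in m; the calibration is good to about 2 mm. A picture is of the moment at which its call begins: read the wrist's pose just before it. camera_model takes no time and is no camera call; for the wrist camera it gives the pose at the moment of the call.
- arm.job_done(): hands the job in; it is judged then, once.
The state is a dict: "t": time; "q": joint angles; "qd": joint speeds; "joint_efforts": joint torques, N m; "eef_pos": TCP position; "ee_rot": TCP orientation; "force": force on the tool from outside, world axes, zero at the start; "moment": the same for the moment, N m; "width": finger opening in m; "gripper_force": force on a finger pad.
Only numpy, scipy, OpenCV 4.12 (cv2) and the standard library are available. Lean on these libraries where they do the work, as an engineer would, in place of code of your own. Each camera call takes 0.05 s, during which the arm holds its last target. There are 200 camera calls.

### The job

Take the steel tray of chocolate by its slanting blue handle, tip all five pieces into the open hopper of the chopper, and then hang the empty tray by its handle on the two prongs of the hook stand and let go. Leave the other things on the bench where they are.

Things in the scene. Friction and masses are not known exactly. Their poses are not given: they have to be found in the camera images.
- tray: loose open steel tray, 360 g (+/- a third) empty, five chocolates in it. Origin centre of underside, z up, x to its open pouring lip. 130 mm wide (y), back wall at x = -72 mm and side walls 45 mm high, 4 mm thick; flat 4 mm floor to x = 50, then a 30 degree ramp up to the lip. From mid-sides (x = 0, y = +/-63 mm) two flat legs 16 mm wide rise to a blue handle bar; open between them
- tray_bar (a point): centre of the blue bar, at x = 0, z = 135 mm; tray's axes. Bar along y, 130 mm long, 8 mm thick, 28 mm high, leaning: upper edge tipped 0.61 rad (35 degrees) towards the tray's back (-x), so fingers grip it squarely pointing down and 35 degrees forward to the lip, closing in the xz plane. Under its ends (y = +/-25 to 63) are flat feet, x = -20 to 14, undersides 19 mm below
- tray_lip (a point): middle of the tray's pouring lip edge, at x = 81, z = 21 mm of the tray; the lip is as wide as the tray
- chunk1: square block of milk chocolate, 34 x 34 x 22 mm, 33 g; origin at the centre of its underside
- chunk2: round dark chocolate, 35 mm across, 22 mm high, 30 g; origin at the centre of its underside
- chunk3: square block of milk chocolate, 34 x 34 x 22 mm, 33 g; origin at the centre of its underside
- chunk4: round dark chocolate, 35 mm across, 22 mm high, 30 g; origin at the centre of its underside
- chunk5: square block of milk chocolate, 34 x 34 x 22 mm, 33 g; origin at the centre of its underside
- hopper: fixed white-and-steel chopper, 250 mm (x) by 230 mm (y), with an open-topped V-shaped steel feed hopper: rim 172 mm above the bench, mouth 242 mm (x) by 222 mm (y) inside, walls 4 mm, two plates sloping from the x = +/-117 mm rims to a shut floor 105 mm wide at 77 mm height. Origin on the bench under its centre, front with the dial towards -x
- hopper_mouth (a point): the centre of the hopper's mouth, level with its rim (axes as the hopper's)
- hook: fixed stand: two parallel round steel prongs, 8 mm thick, at y = +/-36 mm, tops 184 mm above the bench, running from two posts (12 mm square, at x = +110 mm, 215 mm high, crossbar at top) towards -x to x = -38 mm, where the tips turn up to 201 mm. The feet of the tray's bar rest on the prongs, fingers fit between them. Base plate 160 x 150 x 10 mm, x = -35 to +125. Origin on the bench
- hook_rest (a point): a point midway between the two prongs, level with their tops, 38 mm from the tips and 104 mm from the posts (axes as the stand's, x towards the posts)
- jar: bystander close beside the tray: amber jar, 50 mm across, 85 mm high; origin at the centre of its underside
- bottle: bystander close beside the tray: white bottle with red cap, 44 mm across, 120 mm high; origin at the centre of its underside
- mould: bystander: clear moulding plate with round cups, 135 x 200 x 26 mm; origin at the centre of its underside
- roll: bystander: upright paper-coloured roll, 110 mm across, 200 mm high; origin at the centre of its underside
- mug: bystander: white mug, 72 mm across, 90 mm high; origin at the centre of its underside
- brush: bystander close behind the tray: small brush lying on the bench, 120 mm long; origin about its middle
- colour: bystander: small orange bottle, 40 mm across, 100 mm high; origin at the centre of its underside

How it is judged:
By the outcome, as a careful person would: the job done as asked, in the order asked, and still so for the second after the job is handed in, with the robot touching nothing.
It also fails if it takes over 67 s, if anything falls off the work surface, if the arm or the gripper's body presses on something with over 40 N, if the wrist force passes 120 N, or if a joint passes its speed limit or range.

## Working session

There is one attempt and no reset: what is moved stays moved. The work goes in short steps, Python scripts to look and compute and a tool call to move; the robot and the scene stay as the last step left them, time stands still between calls to the robot, and variables do not carry over. Pictures are saved under pics/ and viewed, at most 10 in all, crops included, and the job is handed in when it is done.

Besides the shell and the picture viewer there is one more tool, called after "Request:" as name(argument=value, ...), one argument or row to a line, values as JSON. arm_command: Moves the arm, as the interface text tells. Its arguments: {"type":"object","properties":{"series":{"type":"array"},"force":{"type":"number"}},"required":["series"]}

```bash
ls; mkdir -p pics
python3 - <<'E'
from station import arm
import cv2,numpy as np
for n in("scene","top"):
    m=arm.camera_model(n);print(n,m["fovy"],m["cx"],m["cy"],np.round(m["pose"],4).tolist(), {k for k in m})
    cv2.imwrite(f"pics/{n}0.png",cv2.resize(arm.grab_frame(n),(800,600),interpolation=cv2.INTER_CUBIC))
print(arm.get_state())
E
```

```text
pics
scene 57.781934883823965 283.2037710218005 207.00310439670432 [[-0.0878, 0.7729, -0.6284, 1.1596], [0.9961, 0.0763, -0.0453, 0.042], [0.0129, -0.6299, -0.7765, 0.8445], [0.0, 0.0, 0.0, 1.0]] {'pose', 'cx', 'fovy', 'cy'}
top 43.238124353225274 277.2768871660689 215.2465563600702 [[-0.0292, -0.9887, 0.1471, 0.3679], [-0.9996, 0.0287, -0.0052, 0.0005], [0.001, -0.1472, -0.9891, 1.6223], [0.0, 0.0, 0.0, 1.0]] {'pose', 'cx', 'fovy', 'cy'}
{'t': 0.1, 'q': array([-9.99895744e-01,  3.59340208e-01,  1.11463342e-02, -2.73952505e-04,
       -1.22410905e+00, -2.88071852e-01]), 'qd': array([ 0.00065702, -0.0036191 ,  0.00258249,  0.0010938 ,  0.00137724,
        0.0003604 ]), 'joint_efforts': array([-1.09049433e-03, -5.84160948e+01,  2.93750453e+01,  7.01544866e+00,
        1.02289821e-02, -1.69371827e-05]), 'eef_pos': array([ 0.18820836, -0.647809  ,  0.24770465]), 'ee_rot': array([ 3.14007496e+00, -1.81132783e-04, -2.85885706e+00]), 'force': array([-0.41156195,  0.84899427,  0.39502472]), 'moment': array([ 0.03001823, -0.02237613,  0.05905301]), 'gripper_force': 0.0, 'width': 0.08745986261360211}
```

View pics/scene0.png

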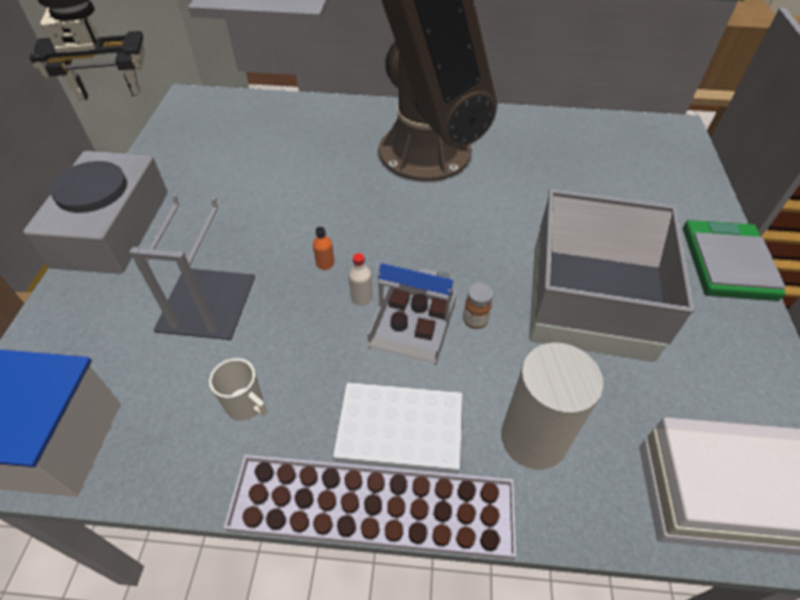

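View pics/top0.png

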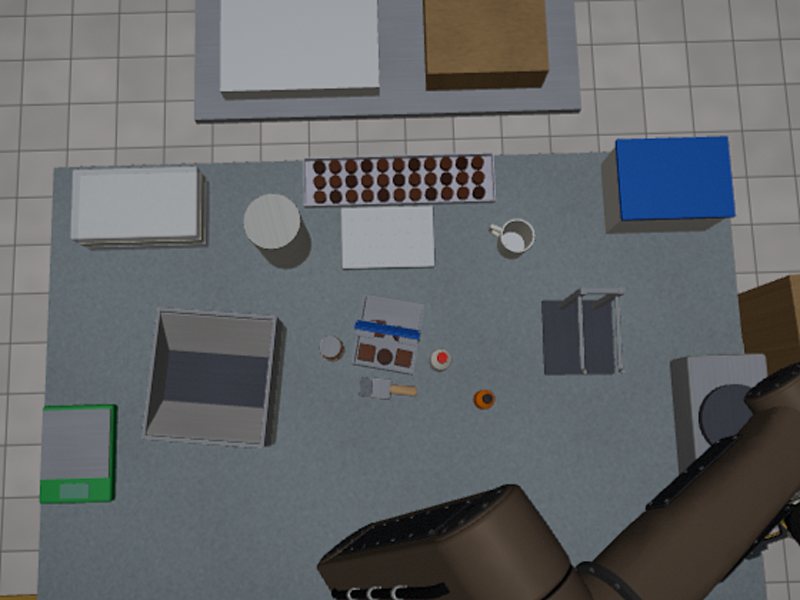

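The scene picture shows the tray near (415,310), the hopper near (610,270) and the hook stand near (200,270). In the top view the bar is at about (388,329), the hopper at (213,378), and the prongs run from (580,372)/(620,372) back to posts at about y=292. I'll take enlarged crops for corner picking.

Run:
```python
from station import arm
import cv2,numpy as np
# (cam, x0,y0,w,h) native, scaled
def crop(img,x,y,w,h,s):
    c=cv2.resize(img[y:y+h,x:x+w],None,fx=s,fy=s,interpolation=cv2.INTER_CUBIC)
    for g in range((x+9)//10*10,x+w,10): cv2.putText(c,str(g),(int((g-x)*s),8),0,.3,(0,255,255)); cv2.line(c,((g-x)*s,9),((g-x)*s,14),(0,255,255))
    for g in range((y+9)//10*10,y+h,10): cv2.putText(c,str(g),(0,int((g-y)*s)+3),0,.3,(0,255,255)); cv2.line(c,(20,(g-y)*s),(25,(g-y)*s),(0,255,255))
    return c
t=arm.grab_frame("top");s=arm.grab_frame("scene")
cv2.imwrite("pics/c1.png",np.vstack([np.hstack([crop(t,95,205,105,110,4)[:300],crop(t,375,195,75,75,4)]) if 0 else np.hstack([crop(t,240,200,60,75,4),crop(t,375,195,70,75,4),crop(t,210,200,1,75,4)]),np.hstack([crop(t,98,210,104,75,4),crop(t,98,260,27,75,4)])]))
cv2.imwrite("pics/c2.png",np.hstack([crop(s,250,175,75,80,5),crop(s,90,130,80,80,5)]))
```

```text
(no output)
```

View pics/c1.png

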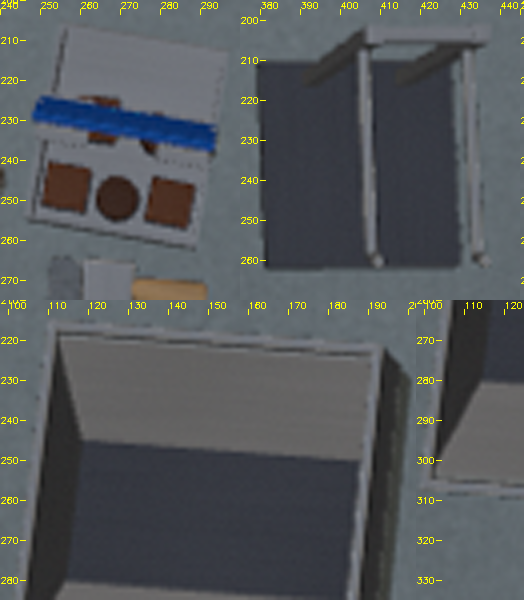

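View pics/c2.png

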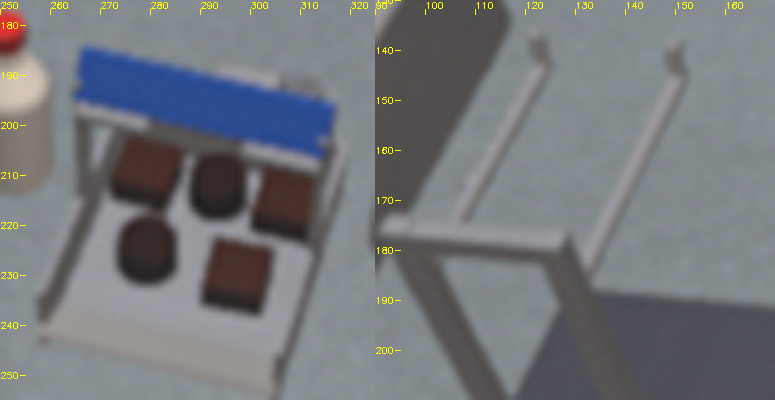

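The crops give the tray lip corners at top (256.5,206.8)/(297,213), bar ends at top (248.6,227)/(293.8,234.4), prong tips at top (409,259.5)/(435,260), and the hopper rim corners. I'll fit the planar poses from these.

```bash
cat > h.py <<'E'
import numpy as np,cv2
from scipy.optimize import least_squares
from scipy.spatial.transform import Rotation as R
from station import arm
def proj(n,P,m=None):
    m=m or arm.camera_model(n);f=210/np.tan(np.radians(m["fovy"]/2));T=m["pose"]
    c=(np.asarray(P)-T[:3,3])@T[:3,:3];return f*c[:,:2]/c[:,2:]+[m["cx"],m["cy"]]
def W(p,P): return R.from_euler('z',p[2]).apply(P)+[p[0],p[1],0]
def fit(obs,p0):
    ob={n:np.array(v,float) for n,v in obs.items()}
    f=lambda p:np.concatenate([(proj(n,W(p,v[:,:3]/1000))-v[:,3:]).ravel() for n,v in ob.items()])
    r=least_squares(f,p0,loss='soft_l1');return r.x,np.round(f(r.x).reshape(-1,2),1)
E
python3 - <<'E'
from h import *
tray={"top":[(81,65,21,256.5,206.8),(81,-65,21,297,213),(-72,65,45,247.5,255),(-72,-65,45,288.8,261.8),(11.3,65,125.8,249.3,224.3),(-11.3,65,144.2,248,230),(11.3,-65,125.8,294.3,231.3),(-11.3,-65,144.2,293.3,237.5)],
"scene":[(-4.8,-65,148.8,266,184.2),(-4.8,65,148.8,317,195.4),(11.3,65,125.8,314.4,206.6),(11.3,-65,125.8,265.6,195.4),(81,-65,21,258.4,243),(81,65,21,305,254)]}
hook={"top":[(-38,36,201,409.3,259.5),(-38,-36,201,435,260),(-35,75,10,381.3,262.5),(125,75,10,379.3,210),(-35,-75,10,430,261.3),(104,36,184,406.5,205.5),(104,-36,184,432,205.5)],
"scene":[(-38,-36,201,122.6,136.6),(-38,36,201,150,138.4),(-38,-36,182,124,143.6),(-38,36,182,151.8,145.2)]}
hop={"top":[(125,115,172,110,216.3),(125,-115,172,194,222),(-125,115,172,101.5,307.5),(-125,-115,172,187.6,312)],
"scene":[(-125,-115,172,548*.7,193*.7),(-125,115,172,675*.7,205*.7),(125,-115,172,540*.7,289*.7),(125,115,172,690*.7,305*.7)]}
for n,o,p in(("tray",tray,(.6,0,0)),("hook",hook,(.6,-.4,0)),("hop",hop,(.5,.4,0))):
    x,r=fit(o,p);print(n,np.round(x,4));print(r.tolist())
E
```

```text
tray [ 0.5454  0.0129 -0.1836]
[[-2.3, -0.9], [-0.9, -0.6], [-1.9, -0.3], [-0.0, -0.3], [-0.6, -0.6], [-1.0, 0.8], [-0.5, -0.6], [-0.5, 0.4], [-1.2, 0.0], [-0.8, -0.1], [-0.4, -0.3], [-2.5, -0.4], [-2.2, -2.0], [-0.1, -1.2]]
hook [ 0.4877 -0.3918 -0.0451]
[[-1.2, -0.8], [-0.0, -0.9], [-1.5, -0.8], [-0.1, -0.3], [-0.8, 1.2], [-0.9, 1.9], [-0.3, 2.4], [-1.4, -0.4], [-1.5, 0.5], [-0.5, -1.7], [-1.4, -0.6]]
hop [ 0.461   0.3497 -0.0878]
[[0.7, -0.6], [-0.3, -1.4], [-0.5, -0.2], [-1.5, 0.4], [-2.1, -3.3], [-3.8, -1.0], [2.0, -1.3], [-0.0, 2.0]]
```

```bash
cat >> h.py <<'E'
S35=0.61
# tray frame -> world: yaw, then lip-down pitch phi.  tool in tray frame: x=-y, y=-(c,0,s), z=(s,0,-c)
s,c=np.sin(S35),np.cos(S35)
TT=np.array([[0,-c,s],[-1,0,0],[0,-s,-c]])
def traytool(bar,yaw,phi,back=0.003):
    A=R.from_euler('ZY',[yaw,phi]).as_matrix()@TT
    return np.array(bar)-back*A[:,2],A
def lip2bar(lip,yaw,phi): return np.array(lip)-R.from_euler('ZY',[yaw,phi]).apply([.081,0,-.114])
def delta(pos,A):
    st=arm.get_state();B=R.from_euler('xyz',st["ee_rot"]).as_matrix()
    rv=R.from_matrix(B.T@A).as_rotvec()/(np.pi/2);sh=B.T@(pos-st["eef_pos"])/.1
    print("t",round(st["t"],2),"q",np.round(st["q"],2),"pos",np.round(st["eef_pos"],4),"f",np.round(st["force"],1),"w",round(st["width"],4),round(st["gripper_force"],1))
    print("rot",np.round(rv,3),"shift",np.round(sh,3))
E
python3 - <<'E'
from h import *
p,A=traytool((.5454,.0129,.135),-.1836,0,.103)
delta(p,A); delta(p+[0,0,.1],A)
roll={"top":[(0,0,200,273*.7,220*.7)],"scene":[(0,0,200,562*.7,378*.7)]}
print(fit(roll,(.7,.2,0)))
E
```

```text
t 0.2 q [-1.    0.36  0.01 -0.   -1.22 -0.29] pos [ 0.1882 -0.648   0.248 ] f [ 0.6 -0.2 -0.4] w 0.0875 0.0
rot [ 0.348 -0.214 -0.68 ] shift [-4.746  5.615  0.291]
t 0.2 q [-1.    0.36  0.01 -0.   -1.22 -0.29] pos [ 0.1882 -0.648   0.248 ] f [ 0.6 -0.2 -0.4] w 0.0875 0.0
rot [ 0.348 -0.214 -0.68 ] shift [-4.746  5.616 -0.709]
(array([0.75991097, 0.22996632, 0.        ]), array([[-1.5, -0.9],
       [-0.6, -0.5]]))
```

Request:
arm_command(
  series=[0,0,0,-0.3,0.35,-0.5,0.7,0,0,0,-0.6,0.7,-0.7,0.7,0,0,0,-0.8,0.95,-0.7,0.7],
  force=60,
)

```text
t: 0.57
eef_pos: [0.2396, -0.5338, 0.3211]
ee_rot: [-3.138, 0.002, -2.858]
force: [0.6, -0.2, -0.0]
width: 0.0643
gripper_force: 0.0
```

Request:
arm_command(
  series=[0,0,0,-0.4,0.47,0,0.7,0,0,0,-0.8,0.95,0,0.7,0,0,0,-0.8,0.95,0,0.7],
)

```text
t: 0.95
eef_pos: [0.2903, -0.4181, 0.3194]
ee_rot: [-3.141, 0.002, -2.854]
force: [-0.4, -0.3, -0.1]
width: 0.0613
gripper_force: 0.0
```

Request:
arm_command(
  series=[0,0,0,-0.4,0.47,0,0.7,0,0,0,-0.8,0.95,0,0.7,0,0,0,-0.8,0.95,0,0.7],
)

```text
t: 1.32
eef_pos: [0.3407, -0.3051, 0.319]
ee_rot: [-3.141, 0.001, -2.854]
force: [-0.2, -1.2, 0.0]
width: 0.0613
gripper_force: 0.0
```

Request:
arm_command(
  series=[0,0,0,-0.4,0.47,0,0.7,0,0,0,-0.8,0.95,0,0.7,0,0,0,-0.8,0.95,0,0.7],
)

```text
t: 1.7
eef_pos: [0.391, -0.1918, 0.3187]
ee_rot: [-3.142, 0.001, -2.854]
force: [0.1, -0.8, 0.3]
width: 0.0616
gripper_force: 0.0
```

Request:
arm_command(
  series=[0,0,0,-0.4,0.47,0,0.7,0,0,0,-0.8,0.95,0,0.7,0,0,0,-0.8,0.95,0,0.7],
)

```text
t: 2.08
eef_pos: [0.4412, -0.079, 0.3182]
ee_rot: [-3.142, -0.001, -2.856]
force: [-0.3, -1.2, -0.7]
width: 0.0613
gripper_force: 0.0
```

Run:
```python
from h import *
p,A=traytool((.5454,.0129,.135),-.1836,0,.103)
delta(p+[0,0,.1],A)
```

```text
t 2.08 q [ 0.27 -0.07 -0.34  0.   -1.3  -1.55] pos [ 0.4412 -0.079   0.3182] f [-0.3 -1.2 -0.7] w 0.0613 0.0
rot [ 0.348 -0.214 -0.678] shift [-0.732  0.855 -0.013]
```

Request:
arm_command(
  series=[0.09,-0.05,-0.17,-0.2,0.22,0,0.7,0.17,-0.1,-0.34,-0.4,0.44,0,0.7,0.26,-0.16,-0.5,-0.6,0.66,0,0.7,0.35,-0.21,-0.68,-0.73,0.85,0,0.7,0.35,-0.21,-0.68,-0.73,0.85,0,0.7,0.35,-0.21,-0.68,-0.73,0.85,0,0.7,0.35,-0.21,-0.68,-0.73,0.85,0,0.7,0.35,-0.21,-0.68,-0.73,0.85,0,0.7],
)

```text
t: 3.08
eef_pos: [0.4855, 0.0186, 0.3181]
ee_rot: [-2.532, -0.008, -1.76]
force: [0.0, 0.1, 0.1]
width: 0.0612
gripper_force: 0.0
```

Run:
```python
from h import *
p,A=traytool((.5454,.0129,.135),-.1836,0,.053)
delta(p,A)
m=arm.camera_model("wrist");print(m["fovy"],np.round(m["pose"],3).tolist())
im=arm.grab_frame("wrist")
b=[(11.3,65,125.8),(11.3,-65,125.8),(-11.3,65,144.2),(-11.3,-65,144.2),(81,65,21),(81,-65,21),(-72,65,45),(-72,-65,45)]
P=proj("wrist",W((.5454,.0129,-.1836),np.array(b)/1e3),m);print(np.round(P))
big=cv2.resize(im,(800,600),interpolation=cv2.INTER_CUBIC)
for q in P: cv2.drawMarker(big,tuple(int(v) for v in (q+.5)/.7-.5),(0,255,0),0,10)
cv2.imwrite("pics/w1.png",big)
```

```text
t 3.08 q [ 0.7  -0.34 -0.95  0.76 -0.71 -1.42] pos [0.4855 0.0186 0.3181] f [0.  0.1 0.1] w 0.0612 0.0
rot [ 0.    -0.006 -0.   ] shift [-0.066  0.557  1.313]
63.949043927603405 [[-0.807, 0.009, 0.591, 0.394], [0.15, 0.97, 0.189, -0.047], [-0.572, 0.242, -0.784, 0.43], [0.0, 0.0, 0.0, 1.0]]
[[329. 251.]
 [334. 128.]
 [340. 262.]
 [348. 130.]
 [319. 215.]
 [322. 121.]
 [427. 244.]
 [443. 126.]]
```

View pics/w1.png

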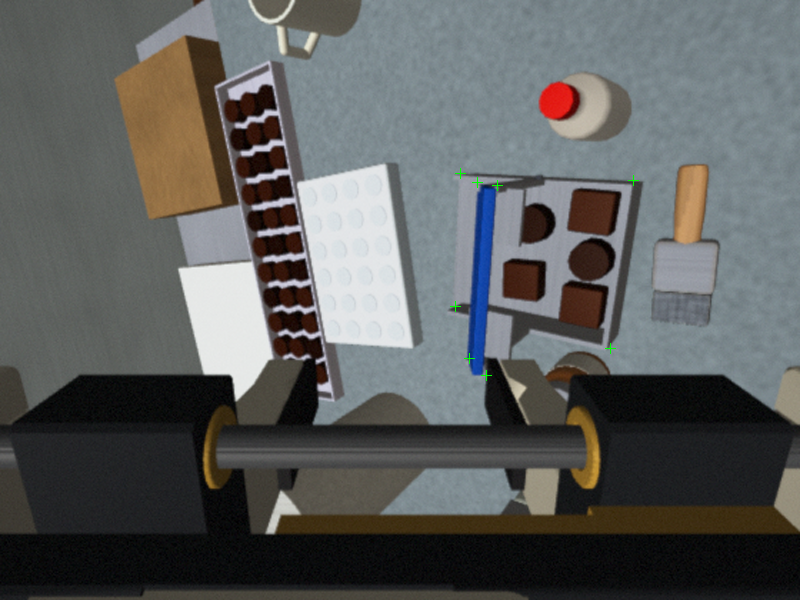

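The projected markers lie within about 5 px of the real tray: lip corners at (460,175) and (449,310), back corners at (638,181) and (607,348), bar top edge from (480,185)–(495,187) to (470,373)–(484,376). I'll refine with these.

Run:
```python
from h import *
n=lambda l:[(a,b,d,(u+.5)*.7-.5,(v+.5)*.7-.5) for a,b,d,u,v in l]
w=n([(81,-65,21,460,175),(81,65,21,449,310),(-72,-65,45,638,181),(-72,65,45,607,348),(-4.8,-65,148.8,480,185),(-11.3,-65,144.2,495,187),(-4.8,65,148.8,470,373),(-11.3,65,144.2,484,376)])
top=[(81,65,21,256.1,206.4),(81,-65,21,296.6,212.6),(-72,65,45,247.1,254.6),(-72,-65,45,288.4,261.4),(11.3,65,125.8,248.9,223.9),(-11.3,65,144.2,247.6,229.6),(11.3,-65,125.8,293.9,230.9),(-11.3,-65,144.2,292.9,237.1)]
for o in({"wrist":w},{"wrist":w,"top":top}):
    x,r=fit(o,(.545,.013,-.18));print(np.round(x,4),r.tolist())
```

```text
[ 0.5486  0.0139 -0.1886] [[-1.3, -0.8], [3.1, -2.7], [-5.3, 0.5], [0.1, 0.3], [1.3, 1.0], [-0.4, -0.4], [1.6, 1.1], [-0.3, -1.1]]
[ 0.5481  0.0135 -0.1918] [[-0.8, -1.4], [3.3, -3.1], [-4.6, 0.2], [0.3, 0.1], [1.9, 0.4], [0.3, -1.0], [1.8, 0.7], [-0.1, -1.4], [-1.9, -1.4], [-0.5, -0.8], [-1.9, -1.0], [-0.1, -0.7], [-0.4, -1.3], [-0.8, 0.0], [-0.3, -0.9], [-0.4, 0.0]]
```

Run:
```python
from h import *
for b in(.083,.003):
    delta(*traytool((.547,.0135,.135),-.187,0,b))
```

```text
t 3.12 q [ 0.7  -0.34 -0.94  0.76 -0.71 -1.42] pos [0.4862 0.0193 0.3187] f [ 0.1 -0.1 -0.4] w 0.0611 0.0
rot [ 0.    -0.005  0.   ] shift [-0.064  0.553  1.024]
t 3.12 q [ 0.7  -0.34 -0.94  0.76 -0.71 -1.42] pos [0.4862 0.0193 0.3187] f [ 0.1 -0.1 -0.4] w 0.0611 0.0
rot [ 0.    -0.005  0.   ] shift [-0.07   0.552  1.824]
```

Request:
arm_command(
  series=[0,0,0,-0.03,0.25,0.4,0.7,0,0,0,-0.065,0.55,0.8,0.7,0,0,0,-0.065,0.55,1,0.7,0,0,0,-0.065,0.55,1,0.7,0,0,0,-0.065,0.55,1,0.7],
)

```text
t: 3.75
eef_pos: [0.5197, 0.0279, 0.242]
ee_rot: [-2.587, -0.012, -1.763]
force: [-1.1, -0.1, 0.7]
width: 0.0613
gripper_force: 0.0
```

Run:
```python
from h import *
delta(*traytool((.547,.0135,.135),-.187,0,.003))
```

```text
t 3.75 q [ 0.54 -0.16 -1.01  0.92 -0.47 -1.52] pos [0.5197 0.0279 0.242 ] f [-1.1 -0.1  0.7] w 0.0613 0.0
rot [ 0.035 -0.008  0.001] shift [0.077 0.314 1.036]
```

The q3 joint is near its limit, so I'll fit a kinematic model from the readings to check reachability.

```bash
cat > kin.py <<'E'
from h import *
E=lambda a,t:R.from_euler(a,t).as_matrix()
def fk(k,q,sg=(1,1,1,1,1,1)):
    d1,off,L1,e,L2,w,lt,w2=k
    M=E('z',q[0]);p=M@[0,0,d1];M=M@E('y',q[1]);p=p+M@[0,off,L1];M=M@E('y',-q[2]);p=p+M@[L2,0,e]
    M=M@E('x',sg[3]*q[3]);M=M@E('y',-q[4]);p=p+M@[lt,w,w2];M=M@E('x',sg[5]*q[5])
    return p,M@np.array([[0,0,1],[0,0,0],[0,0,0]]) if 0 else M
E
python3 - <<'E'
from kin import *
D=[([-.9999,.3593,.0111,-.0003,-1.2241,-.2881],[.1882,-.6478,.2477],[3.14,0,-2.8589]),
([.27,-.07,-.34,0,-1.3,-1.55],[.4412,-.079,.3182],[-3.142,-.001,-2.856]),
([.7,-.34,-.95,.76,-.71,-1.42],[.4855,.0186,.3181],[-2.532,-.008,-1.76]),
([.54,-.16,-1.01,.92,-.47,-1.52],[.5197,.0279,.242],[-2.587,-.012,-1.763])]
import itertools
best=[]
for s4,s6 in itertools.product((1,-1),(1,-1)):
    sg=(1,1,1,s4,1,s6)
    X=[R.from_matrix(fk(np.zeros(8),q,sg)[1].T@E('xyz',r)) for q,_,r in D]
    m=R.concatenate(X).mean();err=max((m.inv()*x).magnitude() for x in X)
    f=lambda k:np.concatenate([fk(k,q,sg)[0]-p for q,p,_ in D]+[.03*(np.array(k)-[.3,-.19,.5,0,.45,0,.2,0])*.01])
    r=least_squares(f,[.3,-.19,.5,0,.45,0,.2,0])
    print(s4,s6,round(err,3),np.round(r.x,3),np.round(r.fun[:12]*1000,1));print(np.round(m.as_matrix(),2).tolist())
E
```

```text
1 1 1.632 [-0.121 -0.752  0.553 -0.045  0.783  0.558 -0.152 -0.28 ] [ -8.6   9.3  -8.8  18.2   5.   11.3 -36.5   7.2  14.9  24.3 -16.7 -17.4]
[[-0.35, 0.34, 0.87], [0.03, 0.94, -0.35], [-0.94, -0.09, -0.34]]
1 -1 1.03 [-0.121 -0.752  0.553 -0.045  0.783  0.558 -0.152 -0.28 ] [ -8.6   9.3  -8.8  18.2   5.   11.3 -36.5   7.2  14.9  24.3 -16.7 -17.4]
[[-0.19, 0.39, 0.9], [-0.77, -0.62, 0.1], [0.6, -0.68, 0.42]]
-1 1 2.126 [ 0.203 -0.004  0.598  0.     0.457 -0.189  0.359  0.006] [-1.2  0.2 -0.1  1.2  1.5  0.2 -1.1 -1.3 -1.4  1.2  0.7  1.3]
[[0.0, 0.0, 1.0], [0.91, 0.43, -0.0], [-0.43, 0.91, -0.0]]
-1 -1 0.007 [ 0.203 -0.004  0.598  0.     0.457 -0.189  0.359  0.006] [-1.2  0.2 -0.1  1.2  1.5  0.2 -1.1 -1.3 -1.4  1.2  0.7  1.3]
[[0.0, 0.0, 1.0], [-1.0, -0.0, 0.0], [0.0, -1.0, 0.0]]
```

```bash
cat >> kin.py <<'E'
K=[.203,-.004,.598,0,.457,-.189,.359,.006];SG=(1,1,1,-1,1,-1)
TM=np.array([[0,0,1],[-1,0,0],[0,-1,0.]])
LO=np.array([-3.07,-1.43,-1.02,-3.03,-3.05,-3.03]);HI=np.array([3.07,2.12,1.25,1.67,0,3.03])
def FK(q):
    p,M=fk(K,q,SG);return p,M@TM
def res(q,p,A):
    x,M=FK(q);return np.concatenate([(x-p)*5,R.from_matrix(A.T@M).as_rotvec()])
def ik(p,A,q0=None,n=40,seed=0):
    g=np.random.default_rng(seed);out=[]
    for q in([np.clip(q0,LO+1e-3,HI-1e-3)] if q0 is not None else g.uniform(LO,HI,(n,6))):
        r=least_squares(res,q,args=(p,A),bounds=(LO,HI),max_nfev=80)
        if q0 is not None:return r.x,np.linalg.norm(r.fun)
        if np.linalg.norm(r.fun)<1e-3 and not any(np.abs(r.x-o).max()<.05 for o in out):out.append(r.x)
    return out
E
python3 - <<'E'
from kin import *
def show(n,p,A):
    o=ik(p,A);print(n,[np.round(q,2).tolist() for q in o])
for half in(0,1):
    F=E('z',np.pi) if half else np.eye(3)
    for n,b in(("grasp",.003),("pre",.083)):
        p,A=traytool((.547,.0135,.135),-.187,0,b);show(n,p,A@F)
    p,A=traytool((.547,.0135,.36),-.187,0);show("lift",p,A@F)
    p,A=traytool((.488,-.39,.203),-.045,0);show("hook",p,A@F)
    p,A=traytool((.358,-.385,.235),-.045,0);show("prehook",p,A@F)
E
```

```text
grasp []
pre []
lift [[0.59, -0.25, -0.77, 0.67, -0.7, -1.23], [2.76, -1.42, -0.69, 0.44, -2.87, -2.55]]
hook [[-0.57, 0.13, -0.36, -0.53, -0.6, 0.89]]
prehook [[-0.77, -0.03, -0.43, -0.57, -0.78, 1.06]]
grasp []
pre []
lift [[0.59, -0.25, -0.77, 0.67, -0.7, 1.91], [2.76, -1.42, -0.69, 0.44, -2.87, 0.59]]
hook [[-0.57, 0.13, -0.36, -0.53, -0.6, -2.25]]
prehook [[-0.77, -0.03, -0.43, -0.57, -0.78, -2.09]]
```

The exact square grasp is out of reach, but turning the tool about its closing axis, in the bar's plane, keeps the pads flat on the bar. I'll search that angle.

```bash
cat >> kin.py <<'E'
def tt(bar,yaw,phi,beta,back=.003):
    A=R.from_euler('ZY',[yaw,phi]).as_matrix()@TT@E('y',beta)
    return np.array(bar)-back*A[:,2],A
E
python3 - <<'E'
from kin import *
for b in np.radians([-35,-28,-21,-14,-7,7,14,21,28,35]):
    r=[round(np.degrees(b))]
    for n,a in dict(pre=((.547,.0135,.135),-.187,0,b,.083),grasp=((.547,.0135,.135),-.187,0,b),hook=((.488,-.39,.203),-.045,0,b),prehook=((.358,-.385,.235),-.045,0,b)).items():
        r+=[n,[np.round(q,2).tolist() for q in ik(*tt(*a),n=25)]]
    print(*r)
E
```

```text
-35 pre [[-0.29, 0.03, -0.49, -1.02, -0.81, 0.95]] grasp [[-0.21, 0.17, -0.48, -1.15, -0.69, 1.07]] hook [[-0.89, 0.46, 0.11, -0.83, -1.45, 1.25]] prehook [[-1.05, 0.35, 0.0, -0.78, -1.55, 1.35]]
-28 pre [[-0.05, -0.06, -0.57, -0.84, -0.56, 0.64]] grasp [[-0.03, 0.11, -0.53, -1.01, -0.47, 0.82]] hook [[-0.86, 0.39, 0.02, -0.8, -1.3, 1.23]] prehook [[-1.02, 0.28, -0.07, -0.76, -1.42, 1.33]]
-21 pre [[0.35, -0.16, -0.86, -0.2, -0.17, -0.24]] grasp [[0.26, 0.06, -0.69, -0.62, -0.16, 0.24]] hook [[-0.81, 0.32, -0.06, -0.76, -1.15, 1.19]] prehook [[-0.99, 0.2, -0.15, -0.74, -1.28, 1.3]]
-14 pre [] grasp [] hook [[-0.75, 0.25, -0.15, -0.71, -0.98, 1.13]] prehook [[-0.94, 0.12, -0.23, -0.7, -1.13, 1.25]]
-7 pre [] grasp [] hook [[-0.67, 0.19, -0.24, -0.64, -0.8, 1.04]] prehook [[-0.87, 0.05, -0.32, -0.65, -0.97, 1.18]]
7 pre [] grasp [] hook [[-0.43, 0.08, -0.52, -0.29, -0.37, 0.59]] prehook [[-0.62, -0.1, -0.57, -0.41, -0.56, 0.82]]
14 pre [] grasp [] hook [] prehook [[-0.44, -0.17, -0.83, 0.04, -0.26, 0.28]]
21 pre [] grasp [] hook [] prehook []
28 pre [[0.86, 0.14, -0.96, 0.96, -0.96, -1.98]] grasp [] hook [] prehook []
35 pre [[0.91, 0.24, -0.88, 0.89, -1.07, -1.98]] grasp [[0.7, 0.31, -0.97, 1.14, -0.92, -2.1]] hook [] prehook []
```

Run:
```python
from kin import *
b=-.52;H=np.array([.461,.350,0])
q0,e=ik(*tt((.547,.0135,.135),-.187,0,b),q0=[-.08,.13,-.5,-1.05,-.55,.9]);print(np.round(q0,2),e)
for yaw in np.radians([40,10,-10,-30,-50,-70,-95]):
    d=np.array([np.cos(yaw),np.sin(yaw),0]);r=[]
    q=q0
    for k in np.linspace(0,1,8):
        bar=(1-k)*np.array([.547,.0135,.36])+k*lip2bar(H-.03*d+[0,0,.2],yaw,.5)
        q,e=ik(*tt(bar,-.187*(1-k)+yaw*k,.5*k,b),q0=q)
    for ph in np.radians([30,45,60,75,85]):
        q,e=ik(*tt(lip2bar(H-.03*d+[0,0,.2],yaw,ph),yaw,ph,b),q0=q);r.append((round(np.degrees(ph)),np.round(q,2).tolist(),round(e,3)))
    print(round(np.degrees(yaw)),*r,sep="\n  ")
```

```text
[-0.08  0.12 -0.51 -1.06 -0.53  0.9 ] 1.2443049032242084e-09
40
  (30, [0.62, 0.12, 0.01, -0.53, -1.44, 0.17], np.float64(0.0))
  (45, [0.64, 0.31, 0.24, -0.51, -1.69, 0.0], np.float64(0.0))
  (60, [0.64, 0.51, 0.48, -0.54, -1.95, -0.16], np.float64(0.0))
  (75, [0.64, 0.71, 0.71, -0.61, -2.2, -0.34], np.float64(0.0))
  (85, [0.63, 0.83, 0.86, -0.7, -2.36, -0.49], np.float64(0.0))
10
  (30, [0.76, -0.05, -0.2, -0.43, -1.08, -0.42], np.float64(0.0))
  (45, [0.62, 0.16, 0.05, -0.55, -1.4, -0.41], np.float64(0.0))
  (60, [0.53, 0.36, 0.28, -0.64, -1.68, -0.48], np.float64(0.0))
  (75, [0.47, 0.56, 0.48, -0.74, -1.92, -0.59], np.float64(0.0))
  (85, [0.43, 0.68, 0.6, -0.83, -2.06, -0.69], np.float64(0.0))
-10
  (30, [0.96, -0.14, -0.38, -0.19, -0.83, -1.02], np.float64(0.0))
  (45, [0.68, 0.05, -0.09, -0.5, -1.17, -0.76], np.float64(0.0))
  (60, [0.5, 0.24, 0.12, -0.67, -1.45, -0.71], np.float64(0.0))
  (75, [0.38, 0.42, 0.29, -0.81, -1.69, -0.74], np.float64(0.0))
  (85, [0.32, 0.54, 0.38, -0.89, -1.83, -0.79], np.float64(0.0))
-30
  (30, [1.15, -0.18, -0.57, 0.2, -0.67, -1.77], np.floa
[... 580 characters left out ...]
98], np.float64(0.0))
-70
  (30, [1.28, -0.06, -0.62, 0.63, -0.85, -2.86], np.float64(0.0))
  (45, [1.13, -0.15, -0.65, 0.42, -0.62, -2.69], np.float64(0.0))
  (60, [0.92, -0.17, -0.55, -0.08, -0.53, -2.2], np.float64(0.0))
  (75, [0.49, -0.09, -0.36, -0.78, -0.76, -1.46], np.float64(0.0))
  (85, [0.22, 0.01, -0.33, -1.08, -0.97, -1.15], np.float64(0.0))
-95
  (30, [1.25, 0.09, -0.38, 0.49, -1.11, -3.03], np.float64(0.123))
  (45, [1.16, -0.08, -0.54, 0.43, -0.84, -3.03], np.float64(0.142))
  (60, [1.05, -0.21, -0.72, 0.38, -0.51, -3.03], np.float64(0.132))
  (75, [0.93, -0.28, -0.92, 0.32, -0.12, -3.03], np.float64(0.097))
  (85, [0.81, -0.26, -0.73, -0.58, -0.12, -2.15], np.float64(0.044))
```

Run:
```python
from kin import *
st=arm.get_state()
B=E('xyz',[3.1416,0,-1.757-.15])
delta(np.array([.46,.02,.34]),B)
# then
p,A=tt((.547,.0135,.135),-.187,0,-.52,.103);print(p,ik(p,A,n=10))
print("rv2",R.from_matrix(B.T@A).as_rotvec()/1.5708,"sh2",B.T@(p-[.46,.02,.34])/.1)
```

```text
t 3.75 q [ 0.54 -0.16 -1.01  0.92 -0.47 -1.52] pos [0.5197 0.0279 0.242 ] f [-1.1 -0.1  0.7] w 0.0613 0.0
rot [-0.353  0.018  0.092] shift [ 0.202 -0.029 -1.132]
[ 0.487172   -0.02726662  0.20826455] [array([-0.13862512, -0.07803176, -0.54985538, -0.87179197, -0.66485141,
        0.70751049])]
rv2 [ 0.35550548 -0.34901485 -0.19103672] sh2 [ 0.35656146 -0.41243308  1.31735757]
```

Request:
arm_command(
  series=[-0.05,0,0,0.05,0,-0.4,0.7,-0.11,0,0.03,0.1,0,-0.8,0.7,-0.22,0,0.06,0.2,-0.03,-1,0.7,-0.33,0.02,0.09,0.2,-0.03,-1,0.7,-0.35,0.02,0.09,0.2,-0.03,-1,0.7,-0.35,0.02,0.09,0.2,-0.03,-1,0.7],
)

```text
t: 4.5
eef_pos: [0.4663, 0.0192, 0.328]
ee_rot: [-3.137, -0.003, -1.903]
force: [-0.1, -0.2, 0.4]
width: 0.0614
gripper_force: 0.0
```

Run:
```python
from kin import *
delta(*tt((.547,.0135,.135),-.187,0,-.52,.103))
```

```text
t 4.5 q [ 0.47 -0.04 -0.3   0.01 -1.32 -0.8 ] pos [0.4663 0.0192 0.328 ] f [-0.1 -0.2  0.4] w 0.0614 0.0
rot [ 0.354 -0.351 -0.188] shift [ 0.368 -0.344  1.2  ]
```

Request:
arm_command(
  series=[0.06,-0.06,-0.03,0.06,-0.06,0,0.7,0.12,-0.12,-0.06,0.12,-0.12,0.1,0.7,0.18,-0.18,-0.09,0.18,-0.17,0.2,0.7,0.24,-0.24,-0.13,0.25,-0.23,0.4,0.7,0.3,-0.3,-0.16,0.31,-0.3,0.6,0.7,0.354,-0.35,-0.19,0.37,-0.34,0.8,0.7,0.354,-0.35,-0.19,0.37,-0.34,0.9,0.7,0.354,-0.35,-0.19,0.37,-0.34,0.9,0.7],
)

```text
t: 5.5
eef_pos: [0.4849, -0.0281, 0.2375]
ee_rot: [-2.464, 0.418, -1.441]
force: [0.4, -1.3, -0.4]
width: 0.0614
gripper_force: 0.0
```

Run:
```python
from kin import *
delta(*tt((.547,.0135,.135),-.187,0,-.52,.053))
m=arm.camera_model("wrist");im=arm.grab_frame("wrist")
b=[(-4.8,65,148.8),(-4.8,-65,148.8),(-11.3,65,144.2),(-11.3,-65,144.2),(81,65,21),(81,-65,21),(-72,65,45),(-72,-65,45)]
P=proj("wrist",W((.547,.0135,-.187),np.array(b)/1e3),m)
big=cv2.resize(im,(800,600),interpolation=cv2.INTER_CUBIC)
for q in P: cv2.drawMarker(big,tuple(int(v) for v in (q+.5)/.7-.5),(0,255,0),0,10)
cv2.imwrite("pics/w2.png",big)
```

```text
t 5.5 q [-0.12 -0.13 -0.53 -0.79 -0.7   0.6 ] pos [ 0.4849 -0.0281  0.2375] f [ 0.4 -1.3 -0.4] w 0.0614 0.0
rot [ 0.    -0.001  0.001] shift [0.113 0.15  0.724]
```

View pics/w2.png

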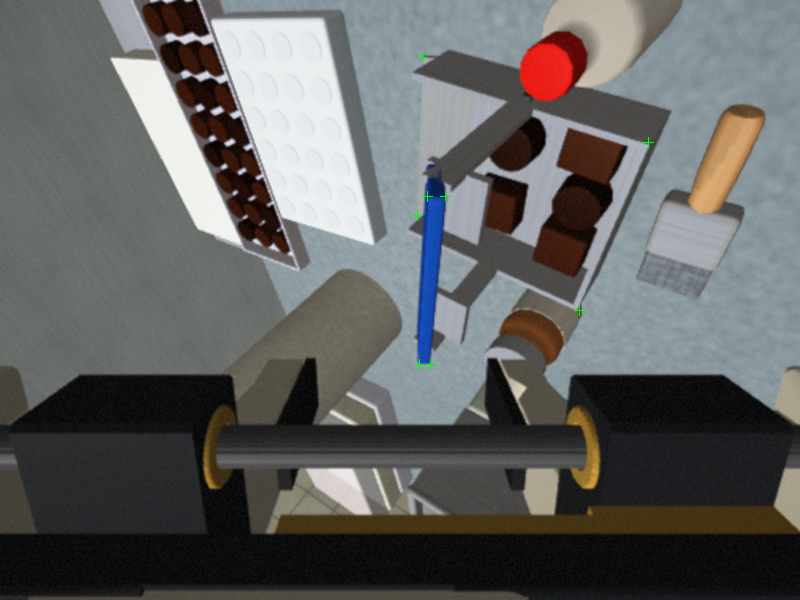

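The markers match: bar top edge from (425,363) to (437,196), back corners at (648,142) and (579,310). The dark band is the outer side wall, and the bar sits between the fingers. Descending.

Request:
arm_command(
  series=[0,0,0,0.06,0.08,0.25,0.7,0,0,0,0.11,0.15,0.5,0.7,0,0,0,0.11,0.15,0.75,0.7,0,0,0,0.11,0.15,1,0.7,0,0,0,0.11,0.15,1,0.7,0,0,0,0.11,0.15,1,0.7],
)

```text
t: 6.3
eef_pos: [0.5336, 0.0053, 0.1554]
ee_rot: [-2.462, 0.417, -1.435]
force: [-0.8, -0.5, 0.4]
width: 0.0613
gripper_force: 0.0
```

Run:
```python
from kin import *
delta(*tt((.547,.0135,.135),-.187,0,-.52,.003))
```

```text
t 6.3 q [-0.09  0.07 -0.52 -0.99 -0.57  0.83] pos [0.5336 0.0053 0.1554] f [-0.8 -0.5  0.4] w 0.0613 0.0
rot [0.001 0.001 0.004] shift [0.025 0.022 0.225]
```

Request:
arm_command(
  series=[0,0,0,0.02,0.02,0.22,0.7,0,0,0,0.02,0.02,0.22,0.6,0,0,0,0.02,0.02,0.22,0.4,0,0,0,0.02,0.02,0.22,0.25,0,0,0,0.02,0.02,0.22,0.15,0,0,0,0.02,0.02,0.22,0,0,0,0,0.02,0.02,0.22,0,0,0,0,0.02,0.02,0.22,0],
  force=40,
)

```text
t: 7.3
eef_pos: [0.5456, 0.0121, 0.137]
ee_rot: [-2.462, 0.418, -1.437]
force: [0.1, -0.2, 1.4]
width: 0.0078
gripper_force: 40.0
```

Request:
arm_command(
  series=[0,0,0,0,0,0,0,0,0,0,0,0,0,0,0,0,0,0,0,0,0],
  force=60,
)

```text
t: 7.68
eef_pos: [0.5456, 0.0121, 0.137]
ee_rot: [-2.462, 0.418, -1.436]
force: [-1.2, 1.1, 1.6]
width: 0.0078
gripper_force: 60.0
```

Run:
```python
from kin import *
st=arm.get_state();print(st["ee_rot"],st["force"],st["moment"])
p,A=tt((.547,.0135,.135),-.187,0,-.52,.003)
delta(p,A);delta(p+[0,0,.1],A)
```

```text
[-2.46229181  0.41757811 -1.43646901] [-1.20800019  1.14214076  1.61013028] [-0.48810078  1.53311154  0.28412515]
t 7.67 q [-0.1   0.12 -0.51 -1.05 -0.55  0.9 ] pos [0.5456 0.0121 0.137 ] f [-1.2  1.1  1.6] w 0.0078 60.0
rot [0.    0.001 0.003] shift [-0.003  0.002 -0.002]
t 7.67 q [-0.1   0.12 -0.51 -1.05 -0.55  0.9 ] pos [0.5456 0.0121 0.137 ] f [-1.2  1.1  1.6] w 0.0078 60.0
rot [0.    0.001 0.003] shift [-0.409 -0.572 -0.713]
```

Gripped at 7.8 mm width and 60 N, with small forces. Lifting straight up.

Request:
arm_command(
  series=[0,0,0,-0.03,-0.04,-0.05,0,0,0,0,-0.1,-0.14,-0.17,0,0,0,0,-0.19,-0.26,-0.33,0,0,0,0,-0.28,-0.39,-0.49,0,0,0,0,-0.37,-0.52,-0.65,0,0,0,0,-0.46,-0.64,-0.8,0,0,0,0,-0.51,-0.71,-0.89,0,0,0,0,-0.53,-0.74,-0.93,0],
)

```text
t: 8.68
eef_pos: [0.5439, 0.0123, 0.267]
ee_rot: [-2.463, 0.417, -1.436]
force: [0.0, 0.3, -6.2]
width: 0.0077
gripper_force: 60.0
```

```bash
cat > plan.py <<'E'
from kin import *
import sys
b=-.52;H=np.array([.461,.350,0])
def path(phi,yaw=.17,lipz=.205,back=.03):
    d=np.array([np.cos(yaw),np.sin(yaw),0]);return tt(lip2bar(H-back*d+[0,0,lipz],yaw,phi),yaw,phi,b)
E
python3 - <<'E'
from plan import *
delta(*tt((.547,.0135,.36),-.187,0,b))
p,A=path(0,lipz=.25);print(p,ik(p,A,n=6))
m=arm.camera_model("wrist");im=arm.grab_frame("wrist")
cv2.imwrite("pics/w3.png",im)
E
```

```text
t 8.68 q [ 0.06 -0.1  -0.47 -0.67 -0.61  0.36] pos [0.5439 0.0123 0.267 ] f [ 0.   0.3 -6.2] w 0.0077 60.0
rot [0.001 0.001 0.003] shift [-0.384 -0.557 -0.669]
[0.35038234 0.32949928 0.36613392] [array([ 1.27264461, -0.48889262, -0.95341471,  0.57748744, -0.41366675,
       -1.38558994])]
```

View pics/w3.png

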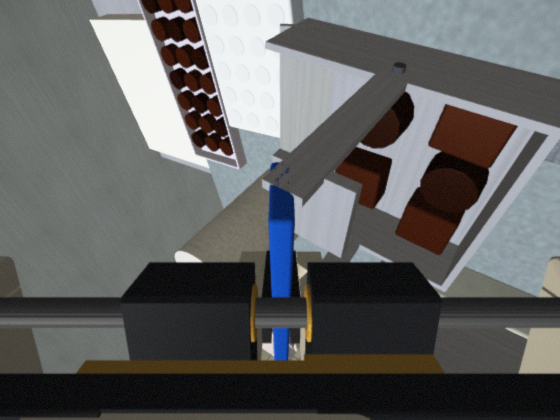

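All five chocolates are in the tray (in the wrist picture at (385,120), (475,135), (360,180), (450,185) and (430,222)), which is held level. Planning the carry.

```bash
cat >> plan.py <<'E'
def seg(p0,A0,p1,A1): print(np.round(R.from_matrix(A0.T@A1).as_rotvec()/(np.pi/2),3),np.round(A0.T@(p1-p0)/.1,3))
def chain(wps):
    st=arm.get_state();P,A,q=st["eef_pos"],E('xyz',st["ee_rot"]),st["q"]
    print("t",round(st["t"],2),"pos",np.round(P,3),"f",np.round(st["force"],1),st["width"].round(4))
    for p,B in wps:
        seg(P,A,p,B);q,e=ik(p,B,q0=q);print("    q",np.round(q,2),round(e,4));P,A=p,B
def bars(w): return [tt(np.array(x[0]),x[1],x[2],b) for x in w]
E
python3 - <<'E'
from plan import *
yaw=.17;d=np.array([np.cos(yaw),np.sin(yaw),0])
e=lip2bar(H-.03*d+[0,0,.235],yaw,.3);s=np.array([.547,.0135,.36]);print(e)
w=[((.547,.0135,.35),-.187,0)]+[(s*(1-k)+e*k+[0,0,.0],-.187*(1-k)+yaw*k,.3*k) for k in (.25,.5,.75,1)]
chain(bars(w))
E
```

```text
[0.38836935 0.33753245 0.3678455 ]Traceback (most recent call last):
  File "<stdin>", line 5, in <module>
  File "plan.py", line 9, in chain
    print("t",round(st["t"],2),"pos",np.round(P,3),"f",np.round(st["force"],1),st["width"].round(4))
                                                                               ^^^^^^^^^^^^^^^^^
AttributeError: 'float' object has no attribute 'round'
```

```bash
sed -i 's/,st\["width"\].round(4))/,round(st["width"],4))/' plan.py
python3 - <<'E'
from plan import *
yaw=.17;d=np.array([np.cos(yaw),np.sin(yaw),0])
e=lip2bar(H-.03*d+[0,0,.235],yaw,.3);s=np.array([.547,.0135,.36])
w=[((.547,.0135,.35),-.187,0)]+[(s*(1-k)+e*k,-.187*(1-k)+yaw*k,.3*k) for k in (.25,.5,.75,1)]
chain(bars(w))
E
```

```text
t 8.72 pos [0.544 0.012 0.267] f [ 0.1 -0.8 -3.7] 0.0077
[0.001 0.001 0.003] [-0.343 -0.496 -0.596]
    q [ 0.13 -0.19 -0.4  -0.51 -0.71  0.14] 0.0
[-0.065 -0.031 -0.018] [-0.828  0.371  0.005]
    q [ 0.36 -0.27 -0.45 -0.38 -0.74 -0.12] 0.0
[-0.066 -0.027 -0.02 ] [-0.793  0.394  0.157]
    q [ 0.6  -0.3  -0.48 -0.28 -0.75 -0.34] 0.0
[-0.067 -0.023 -0.021] [-0.797  0.35   0.23 ]
    q [ 0.81 -0.3  -0.48 -0.22 -0.78 -0.52] 0.0
[-0.068 -0.019 -0.023] [-0.798  0.295  0.294]
    q [ 0.98 -0.25 -0.43 -0.21 -0.82 -0.63] 0.0
```

Request:
arm_command(
  series=[0,0,0,-0.04,-0.06,-0.07,0,0,0,0,-0.12,-0.18,-0.21,0,0,0,0,-0.2,-0.3,-0.36,0,0,0,0,-0.28,-0.41,-0.49,0,0,0,0,-0.33,-0.47,-0.57,0,0,0,0,-0.34,-0.5,-0.6,0],
)

```text
t: 9.48
eef_pos: [0.5458, 0.0118, 0.3524]
ee_rot: [-2.462, 0.418, -1.436]
force: [-0.0, 0.3, -5.4]
width: 0.0076
gripper_force: 60.0
```

Request:
arm_command(
  series=[0,0,0,-0.04,0.02,0,0,-0.01,0,0,-0.12,0.05,0,0,-0.02,-0.01,-0.01,-0.23,0.1,0,0,-0.03,-0.01,-0.01,-0.35,0.16,0,0,-0.04,-0.02,-0.01,-0.47,0.21,0,0,-0.05,-0.02,-0.01,-0.59,0.26,0,0,-0.06,-0.03,-0.02,-0.71,0.32,0,0,-0.065,-0.03,-0.02,-0.83,0.37,0,0],
)

```text
t: 10.48
eef_pos: [0.5056, 0.0932, 0.3644]
ee_rot: [-2.541, 0.437, -1.377]
force: [-0.1, -0.6, -4.0]
width: 0.0078
gripper_force: 60.0
```

Request:
arm_command(
  series=[-0.01,-0.005,0,-0.11,0.06,0.02,0,-0.02,-0.01,-0.005,-0.23,0.11,0.04,0,-0.03,-0.01,-0.01,-0.34,0.17,0.07,0,-0.04,-0.015,-0.01,-0.45,0.22,0.09,0,-0.05,-0.02,-0.015,-0.56,0.28,0.11,0,-0.06,-0.025,-0.02,-0.68,0.34,0.13,0,-0.066,-0.027,-0.02,-0.79,0.39,0.16,0],
)

```text
t: 11.35
eef_pos: [0.4665, 0.1736, 0.3662]
ee_rot: [-2.621, 0.456, -1.323]
force: [0.4, 0.1, -5.3]
width: 0.0078
gripper_force: 60.0
```

Request:
arm_command(
  series=[-0.01,-0.003,-0.003,-0.11,0.05,0.03,0,-0.02,-0.007,-0.006,-0.23,0.1,0.07,0,-0.03,-0.01,-0.01,-0.34,0.15,0.1,0,-0.04,-0.013,-0.012,-0.46,0.2,0.13,0,-0.05,-0.017,-0.015,-0.57,0.25,0.16,0,-0.06,-0.02,-0.018,-0.68,0.3,0.2,0,-0.067,-0.023,-0.02,-0.8,0.35,0.23,0],
)

```text
t: 12.22
eef_pos: [0.4266, 0.2546, 0.3676]
ee_rot: [-2.704, 0.473, -1.274]
force: [0.0, 0.3, -4.8]
width: 0.008
gripper_force: 60.0
```

Run:
```python
from plan import *
chain([path(.3,lipz=.235),path(.55,lipz=.215),path(.8,lipz=.205),path(1.05,lipz=.205),path(1.3,lipz=.205),path(1.5,lipz=.21)])
```

```text
t 12.22 pos [0.427 0.255 0.368] f [ 0.   0.3 -4.8] 0.008
[-0.067 -0.021 -0.019] [-0.805  0.282  0.29 ]
    q [ 0.98 -0.25 -0.43 -0.21 -0.82 -0.63] 0.0
[-0.138  0.     0.079] [ 0.115 -0.292  0.201]
    q [ 0.75 -0.04 -0.15 -0.44 -1.14 -0.44] 0.0
[-0.138  0.     0.079] [ 0.07  -0.347  0.123]
    q [ 0.61  0.17  0.07 -0.55 -1.42 -0.43] 0.0
[-0.138 -0.     0.079] [ 0.021 -0.353  0.036]
    q [ 0.53  0.36  0.29 -0.64 -1.69 -0.49] 0.0
[-0.138 -0.     0.079] [ 0.021 -0.353  0.036]
    q [ 0.47  0.55  0.48 -0.74 -1.92 -0.6 ] 0.0
[-0.11   0.     0.063] [-0.006 -0.251 -0.011]
    q [ 0.43  0.68  0.62 -0.85 -2.09 -0.72] 0.0
```

Request:
arm_command(
  series=[-0.01,-0.003,-0.003,-0.11,0.04,0.04,0,-0.02,-0.006,-0.006,-0.23,0.08,0.08,0,-0.03,-0.009,-0.009,-0.35,0.12,0.12,0,-0.04,-0.012,-0.012,-0.47,0.16,0.16,0,-0.05,-0.015,-0.015,-0.59,0.2,0.21,0,-0.06,-0.018,-0.017,-0.7,0.24,0.25,0,-0.065,-0.02,-0.019,-0.77,0.27,0.28,0,-0.067,-0.021,-0.019,-0.805,0.28,0.29,0],
)

```text
t: 13.22
eef_pos: [0.3881, 0.3356, 0.3702]
ee_rot: [-2.788, 0.492, -1.228]
force: [-0.7, 0.5, -4.9]
width: 0.0076
gripper_force: 60.0
```

Request:
arm_command(
  series=[-0.017,0,0.01,0.015,-0.04,0.02,0,-0.035,0,0.02,0.03,-0.07,0.05,0,-0.052,0,0.03,0.045,-0.11,0.075,0,-0.07,0,0.04,0.06,-0.15,0.1,0,-0.087,0,0.05,0.07,-0.18,0.125,0,-0.104,0,0.06,0.085,-0.22,0.15,0,-0.12,0,0.07,0.1,-0.255,0.175,0,-0.138,0,0.079,0.115,-0.29,0.2,0],
)

```text
t: 14.22
eef_pos: [0.4229, 0.341, 0.3574]
ee_rot: [-3.073, 0.518, -1.367]
force: [0.3, 0.2, -4.9]
width: 0.0077
gripper_force: 60.0
```

Request:
arm_command(
  series=[-0.017,0,0.01,0.01,-0.045,0.015,0,-0.035,0,0.02,0.02,-0.09,0.03,0,-0.052,0,0.03,0.03,-0.13,0.045,0,-0.07,0,0.04,0.035,-0.175,0.06,0,-0.087,0,0.05,0.045,-0.22,0.075,0,-0.104,0,0.06,0.05,-0.26,0.09,0,-0.12,0,0.07,0.06,-0.3,0.105,0,-0.138,0,0.079,0.07,-0.35,0.12,0],
)

```text
t: 15.22
eef_pos: [0.4581, 0.3469, 0.3456]
ee_rot: [2.923, 0.509, -1.509]
force: [-0.4, -0.2, -5.4]
width: 0.0076
gripper_force: 60.0
```

Run:
```python
from plan import *
chain([path(1.05,lipz=.205),path(1.3,lipz=.205),path(1.5,lipz=.21)])
a=cv2.resize(arm.grab_frame("top")[180:340,60:330],None,fx=2.9,fy=2.9);bb=cv2.resize(arm.grab_frame("scene")[100:260,290:560],None,fx=1.8,fy=1.8)
o=np.zeros((a.shape[0],800,3),np.uint8);cv2.imwrite("pics/p1.png",a);cv2.imwrite("pics/p2.png",bb)
```

```text
t 15.22 pos [0.458 0.347 0.346] f [-0.4 -0.2 -5.4] 0.0076
[-0.138 -0.     0.078] [ 0.014 -0.346  0.046]
    q [ 0.53  0.36  0.29 -0.64 -1.69 -0.49] 0.0
[-0.138 -0.     0.079] [ 0.021 -0.353  0.036]
    q [ 0.47  0.55  0.48 -0.74 -1.92 -0.6 ] 0.0
[-0.11   0.     0.063] [-0.006 -0.251 -0.011]
    q [ 0.43  0.68  0.62 -0.85 -2.09 -0.72] 0.0
```

View pics/p2.png

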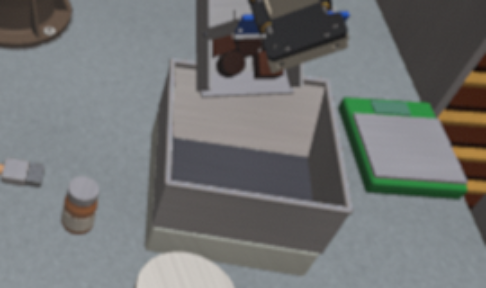

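The tray lip (crop, around (248,93)) is over the hopper's rear half, and the chocolates have slid to the ramp. Tipping on.

Request:
arm_command(
  series=[-0.017,0,0.01,0,-0.045,0.005,0,-0.035,0,0.02,0,-0.09,0.01,0,-0.052,0,0.03,0.005,-0.13,0.015,0,-0.07,0,0.04,0.005,-0.175,0.02,0,-0.087,0,0.05,0.01,-0.22,0.03,0,-0.104,0,0.06,0.01,-0.26,0.035,0,-0.12,0,0.07,0.015,-0.3,0.04,0,-0.138,0,0.079,0.015,-0.35,0.045,0],
)

```text
t: 16.32
eef_pos: [0.4909, 0.3535, 0.3345]
ee_rot: [2.644, 0.466, -1.641]
force: [-1.0, -0.1, -3.5]
width: 0.0078
gripper_force: 60.0
```

Request:
arm_command(
  series=[-0.017,0,0.01,0,-0.045,0.005,0,-0.035,0,0.02,0,-0.09,0.01,0,-0.052,0,0.03,0.005,-0.13,0.015,0,-0.07,0,0.04,0.01,-0.175,0.02,0,-0.087,0,0.05,0.01,-0.22,0.025,0,-0.104,0,0.06,0.015,-0.26,0.03,0,-0.12,0,0.07,0.02,-0.3,0.035,0,-0.138,0,0.079,0.02,-0.35,0.036,0],
)

```text
t: 17.32
eef_pos: [0.5203, 0.3586, 0.3158]
ee_rot: [2.381, 0.393, -1.751]
force: [-0.8, 0.0, -3.3]
width: 0.0078
gripper_force: 60.0
```

Request:
arm_command(
  series=[-0.017,0,0.01,0,-0.04,0,0,-0.035,0,0.02,0,-0.08,0,0,-0.052,0,0.03,0,-0.12,-0.005,0,-0.07,0,0.04,0,-0.16,-0.01,0,-0.09,0,0.05,0,-0.2,-0.01,0,-0.11,0,0.063,0,-0.25,-0.01,0,-0.11,0,0.063,0,-0.25,-0.01,0,-0.11,0,0.063,0,-0.25,-0.01,0],
)

```text
t: 18.32
eef_pos: [0.5399, 0.3614, 0.3006]
ee_rot: [2.186, 0.318, -1.819]
force: [-0.9, 0.5, -3.4]
width: 0.0076
gripper_force: 60.0
```

Run:
```python
from plan import *
chain([path(1.5,lipz=.21),path(.9,lipz=.23),path(.3,lipz=.25)])
bb=cv2.resize(arm.grab_frame("scene")[60:260,290:560],None,fx=1.5,fy=1.5)
a=cv2.resize(arm.grab_frame("top")[180:340,60:330],None,fx=1.5,fy=1.5)
cv2.imwrite("pics/p3.png",np.hstack([bb[:240],a]) if bb.shape[0]==240 else np.vstack([bb,a]))
```

```text
t 18.32 pos [0.54  0.361 0.301] f [-0.9  0.5 -3.4] 0.0076
[-0.002  0.     0.   ] [-0.007 -0.003  0.002]
    q [ 0.43  0.68  0.62 -0.85 -2.09 -0.72] 0.0
[ 0.331  0.    -0.19 ] [0.064 0.958 0.112]
    q [ 0.58  0.23  0.2  -0.59 -1.58 -0.47] 0.0
[ 0.331  0.    -0.19 ] [0.031 0.86  0.055]
    q [ 0.98 -0.26 -0.4  -0.2  -0.86 -0.64] 0.0
```

View pics/p3.png

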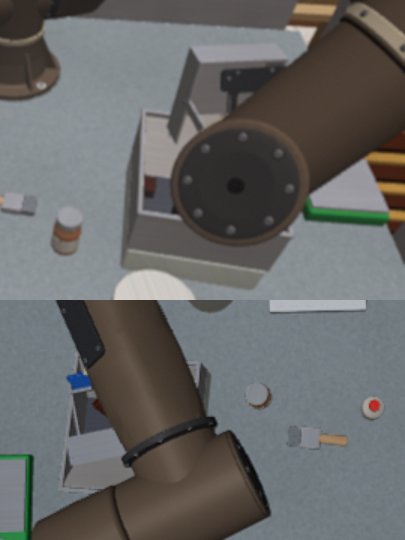

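The chocolates are in the hopper, partly hidden by the arm in this picture, with brown pieces visible at (150,187) in the scene and (97,405) in the top view. The load fell from 5.1 N to 3.4 N, which matches the empty tray. Nothing else has moved. Next I tip back and carry to the hook.

```bash
cat >> plan.py <<'E'
HK=np.array([.4877,-.3918,0]);HY=-.045
def hk(x,z,y=0): return tt(HK+E('z',HY)@[x,y,z],HY,0,b)
E
python3 - <<'E'
from plan import *
w=[path(.9,lipz=.23),path(.3,lipz=.26)]
pts=[((.43,.24,.38),.1,.15),((.45,.135,.37),.03,0),((.455,.03,.36),0,0),((.45,-.075,.36),-.02,0),((.425,-.18,.36),-.03,0),((.39,-.285,.36),-.04,0)]
chain(w+bars(pts)+[hk(-.135,.33),hk(-.135,.238),hk(-.06,.238),hk(0,.238),hk(0,.203)])
E
```

```text
t 18.43 pos [0.54  0.361 0.301] f [ 0.1 -1.1 -3.3] 0.0075
[ 0.329 -0.    -0.189] [0.058 0.95  0.112]
    q [ 0.58  0.23  0.2  -0.59 -1.58 -0.47] 0.0
[ 0.331  0.    -0.19 ] [-0.016  0.888 -0.028]
    q [ 0.98 -0.26 -0.38 -0.19 -0.88 -0.65] 0.0
[ 0.103  0.017 -0.012] [ 0.993 -0.19  -0.341]
    q [ 0.81 -0.34 -0.5  -0.19 -0.75 -0.49] 0.0
[ 0.102  0.023 -0.014] [ 0.988 -0.035 -0.415]
    q [ 0.54 -0.41 -0.57 -0.31 -0.67 -0.18] 0.0
[0.008 0.011 0.014] [ 0.958  0.042 -0.442]
    q [ 0.03 -0.3  -0.41 -0.63 -0.95  0.38] 0.0
[0.005 0.007 0.009] [ 0.897  0.041 -0.547]
    q [-0.35 -0.19 -0.29 -0.75 -1.18  0.69] 0.0
[0.003 0.004 0.005] [ 0.85   0.188 -0.638]
    q [-0.65 -0.07 -0.18 -0.78 -1.37  0.91] 0.0
[0.003 0.004 0.005] [ 0.829  0.261 -0.685]
    q [-0.87  0.06 -0.05 -0.78 -1.53  1.06] 0.0
[0.001 0.002 0.002] [ 0.914  0.443 -0.459]
    q [-1.04  0.21  0.06 -0.76 -1.6   1.21] 0.0
[0. 0. 0.] [0.375 0.527 0.654]
    q [-1.04  0.29 -0.05 -0.76 -1.46  1.34] 0.0
[0. 0. 0.] [ 0.213 -0.615  0.373]
    q [-0.94  0.34  0.01 -0.79 -1.42  1.25] 0.0
[0. 0. 0.] [ 0.171 -0.492  0.298]
    q [-0.87  0.38  0.08 -0.8  -1.39  1.19] 0.0
[0. 0. 0.] [0.143 0.201 0.249]
    q [-0.87  0.41  0.05 -0.81 -1.34  1.24] 0.0
```

Request:
arm_command(
  series=[0.05,0,-0.03,0.01,0.14,0.02,0,0.1,0,-0.06,0.02,0.28,0.03,0,0.15,0,-0.085,0.03,0.43,0.05,0,0.2,0,-0.115,0.035,0.58,0.07,0,0.25,0,-0.145,0.045,0.72,0.09,0,0.3,0,-0.17,0.05,0.87,0.1,0,0.33,0,-0.19,0.058,0.95,0.11,0],
)

```text
t: 19.3
eef_pos: [0.4698, 0.3499, 0.369]
ee_rot: [2.817, 0.499, -1.558]
force: [0.2, -0.5, -3.9]
width: 0.0075
gripper_force: 60.0
```

Request:
arm_command(
  series=[0.05,0,-0.03,0,0.13,0,0,0.1,0,-0.06,0,0.27,-0.01,0,0.15,0,-0.085,-0.01,0.4,-0.01,0,0.2,0,-0.115,-0.01,0.54,-0.02,0,0.25,0,-0.145,-0.01,0.67,-0.02,0,0.3,0,-0.17,-0.015,0.81,-0.025,0,0.33,0,-0.19,-0.016,0.89,-0.03,0,0.33,0,-0.19,-0.016,0.89,-0.03,0],
)

```text
t: 20.3
eef_pos: [0.3856, 0.3346, 0.3957]
ee_rot: [-2.789, 0.494, -1.224]
force: [0.2, 0.6, -3.8]
width: 0.0077
gripper_force: 60.0
```

Run:
```python
from plan import *
pts=[((.43,.24,.38),.1,.15),((.45,.135,.37),.03,0),((.455,.03,.36),0,0)]
chain(bars(pts))
g=cv2.resize(arm.grab_frame("top")[200:330,90:330],None,fx=2.3,fy=2.3)
cv2.imwrite("pics/p4.png",g)
```

```text
t 20.3 pos [0.386 0.335 0.396] f [ 0.2  0.6 -3.8] 0.0077
[ 0.105  0.019 -0.01 ] [ 0.99  -0.208 -0.33 ]
    q [ 0.81 -0.34 -0.5  -0.19 -0.75 -0.49] 0.0
[ 0.102  0.023 -0.014] [ 0.988 -0.035 -0.415]
    q [ 0.54 -0.41 -0.57 -0.31 -0.67 -0.18] 0.0
[0.008 0.011 0.014] [ 0.958  0.042 -0.442]
    q [ 0.03 -0.3  -0.41 -0.63 -0.95  0.38] 0.0
```

Request:
arm_command(
  series=[0.017,0.003,0,0.16,-0.03,-0.05,0,0.035,0.006,-0.003,0.33,-0.07,-0.11,0,0.05,0.01,-0.005,0.5,-0.1,-0.17,0,0.07,0.013,-0.007,0.66,-0.14,-0.22,0,0.087,0.016,-0.008,0.83,-0.17,-0.28,0,0.105,0.019,-0.01,0.99,-0.21,-0.33,0],
)

```text
t: 21.1
eef_pos: [0.4318, 0.2381, 0.3818]
ee_rot: [-2.622, 0.459, -1.225]
force: [-0.9, 0.1, -4.3]
width: 0.0076
gripper_force: 60.0
```

Request:
arm_command(
  series=[0.017,0.004,0,0.16,0,-0.07,0,0.035,0.008,-0.003,0.33,-0.01,-0.14,0,0.05,0.012,-0.006,0.5,-0.02,-0.21,0,0.07,0.016,-0.009,0.66,-0.02,-0.28,0,0.087,0.02,-0.012,0.83,-0.03,-0.35,0,0.102,0.023,-0.014,0.99,-0.035,-0.415,0],
)

```text
t: 21.85
eef_pos: [0.4504, 0.1331, 0.3718]
ee_rot: [-2.463, 0.417, -1.227]
force: [0.5, -0.1, -3.0]
width: 0.0077
gripper_force: 60.0
```

Request:
arm_command(
  series=[0,0,0,0.16,0,-0.07,0,0,0,0,0.32,0.01,-0.15,0,0,0.005,0.005,0.48,0.02,-0.22,0,0.005,0.007,0.01,0.64,0.03,-0.29,0,0.006,0.01,0.012,0.8,0.035,-0.37,0,0.008,0.011,0.014,0.96,0.04,-0.44,0],
)

```text
t: 22.6
eef_pos: [0.4556, 0.0278, 0.3623]
ee_rot: [-2.463, 0.416, -1.258]
force: [0.1, -0.7, -3.7]
width: 0.0076
gripper_force: 60.0
```

Request:
arm_command(
  series=[0,0,0,0.15,0,-0.09,0,0,0,0,0.3,0.01,-0.18,0,0,0,0.005,0.45,0.02,-0.27,0,0.005,0.005,0.005,0.6,0.03,-0.36,0,0.005,0.007,0.009,0.75,0.035,-0.46,0,0.005,0.007,0.009,0.9,0.04,-0.55,0],
)

```text
t: 23.35
eef_pos: [0.4502, -0.0778, 0.3627]
ee_rot: [-2.463, 0.416, -1.278]
force: [0.6, 0.6, -4.3]
width: 0.0077
gripper_force: 60.0
```

Run:
```python
from plan import *
pts=[((.425,-.18,.36),-.03,0),((.39,-.285,.36),-.04,0)]
chain(bars(pts)+[hk(-.14,.33)])
```

```text
t 23.35 pos [ 0.45  -0.078  0.363] f [ 0.6  0.6 -4.3] 0.0077
[0.001 0.    0.004] [ 0.84   0.203 -0.632]
    q [-0.65 -0.07 -0.18 -0.78 -1.37  0.91] 0.0
[0.003 0.004 0.005] [ 0.829  0.261 -0.685]
    q [-0.87  0.06 -0.05 -0.78 -1.53  1.06] 0.0
[0.001 0.002 0.002] [ 0.9    0.484 -0.483]
    q [-1.05  0.21  0.05 -0.76 -1.61  1.21] 0.0
```

Request:
arm_command(
  series=[0,0,0.001,0.14,0.03,-0.1,0,0,0,0.001,0.28,0.07,-0.21,0,0,0,0.002,0.42,0.1,-0.32,0,0,0,0.003,0.56,0.135,-0.42,0,0,0,0.004,0.7,0.17,-0.53,0,0,0,0.004,0.84,0.2,-0.63,0],
)

```text
t: 24.1
eef_pos: [0.4238, -0.1815, 0.3618]
ee_rot: [-2.466, 0.419, -1.284]
force: [0.0, -0.0, -3.1]
width: 0.0076
gripper_force: 60.0
```

Request:
arm_command(
  series=[0,0,0.001,0.14,0.04,-0.11,0,0,0,0.001,0.28,0.09,-0.23,0,0,0,0.002,0.42,0.13,-0.34,0,0,0,0.003,0.56,0.17,-0.46,0,0,0,0.004,0.7,0.22,-0.57,0,0.003,0.004,0.005,0.83,0.26,-0.685,0],
)

```text
t: 24.85
eef_pos: [0.3892, -0.2864, 0.3614]
ee_rot: [-2.467, 0.422, -1.294]
force: [0.1, -0.5, -2.6]
width: 0.0081
gripper_force: 60.0
```

Request:
arm_command(
  series=[0,0,0,0.15,0.08,-0.08,0,0,0,0,0.3,0.16,-0.16,0,0,0,0,0.45,0.24,-0.24,0,0,0,0,0.6,0.32,-0.32,0,0,0,0,0.75,0.4,-0.4,0,0,0,0,0.9,0.48,-0.48,0,0,0,0,0.9,0.48,-0.48,0],
)

```text
t: 25.72
eef_pos: [0.3474, -0.3868, 0.3306]
ee_rot: [-2.467, 0.423, -1.295]
force: [0.3, 0.3, -3.8]
width: 0.0075
gripper_force: 60.0
```

Run:
```python
from plan import *
chain([hk(-.14,.237),hk(-.06,.237),hk(0,.237),hk(0,.203)])
m=arm.camera_model("wrist");im=arm.grab_frame("wrist")
pts=np.array([(-38,36,201),(-38,-36,201),(-38,36,184),(-38,-36,184),(104,36,184),(104,-36,184),(110,36,215),(110,-36,215)])/1e3
P=proj("wrist",W((HK[0],HK[1],HY),pts),m)
big=cv2.resize(im,(800,600),interpolation=cv2.INTER_CUBIC)
for q in P: cv2.drawMarker(big,tuple(int(v) for v in (q+.5)/.7-.5),(0,255,0),0,12)
t=cv2.resize(arm.grab_frame("top")[200:330,90:240],(375,325))
big[275:,:375]=t
cv2.imwrite("pics/w5.png",big); print(np.round(P/.7).tolist())
s=arm.grab_frame("scene");cv2.imwrite("pics/s5.png",s)
```

```text
t 25.73 pos [ 0.347 -0.387  0.331] f [ 0.3  0.3 -3.8] 0.0075
[0.003 0.003 0.   ] [0.374 0.529 0.645]
    q [-1.05  0.29 -0.06 -0.76 -1.47  1.35] 0.0
[0. 0. 0.] [ 0.228 -0.656  0.398]
    q [-0.94  0.34  0.01 -0.79 -1.42  1.26] 0.0
[0. 0. 0.] [ 0.171 -0.492  0.298]
    q [-0.87  0.38  0.08 -0.8  -1.38  1.19] 0.0
[0. 0. 0.] [0.138 0.195 0.242]
    q [-0.87  0.41  0.05 -0.81 -1.34  1.24] 0.0
[[384.0, 200.0], [381.0, 81.0], [400.0, 187.0], [401.0, 69.0], [243.0, 123.0], [215.0, 15.0], [204.0, 138.0], [168.0, 28.0]]
```

View pics/w5.png

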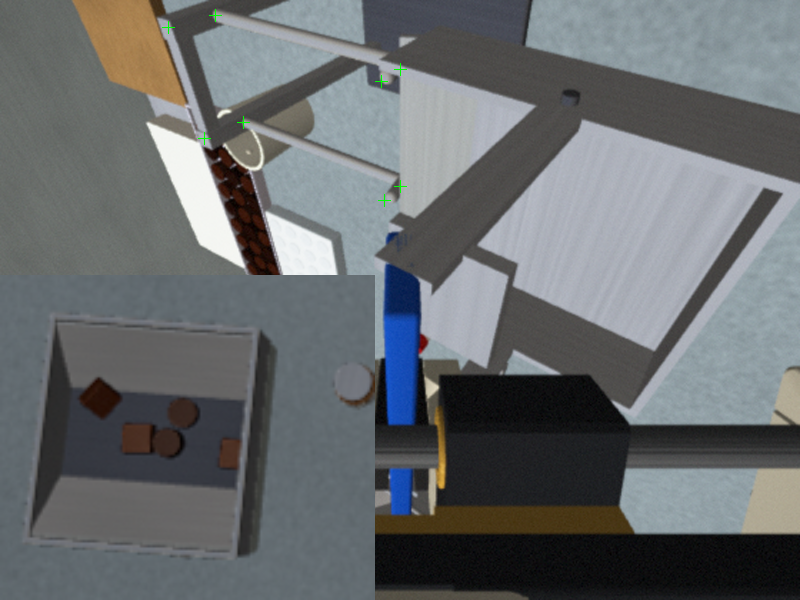

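All five chocolates lie on the hopper floor (inset: (100,397), (182,412), (137,438), (167,442), (230,453)). The tray is empty, and the prong markers sit on the prongs: tips at (383,200) and (381,81), posts at (204,138) and (168,28). Lowering, then going in.

Request:
arm_command(
  series=[0,0,0,0.06,0.09,0.1,0,0,0,0,0.12,0.18,0.21,0,0,0,0,0.19,0.26,0.32,0,0.003,0.003,0,0.25,0.35,0.43,0,0.003,0.003,0,0.31,0.44,0.54,0,0.003,0.003,0,0.374,0.53,0.645,0,0.003,0.003,0,0.374,0.53,0.645,0],
)

```text
t: 26.75
eef_pos: [0.3466, -0.3852, 0.2387]
ee_rot: [-2.464, 0.421, -1.297]
force: [-0.5, -0.3, -3.4]
width: 0.0072
gripper_force: 60.0
```

Request:
arm_command(
  series=[0,0,0,0.03,-0.08,0.05,0,0,0,0,0.06,-0.16,0.1,0,0,0,0,0.085,-0.25,0.15,0,0,0,0,0.115,-0.33,0.2,0,0,0,0,0.14,-0.41,0.25,0,0,0,0,0.17,-0.49,0.3,0,0,0,0,0.2,-0.57,0.35,0,0,0,0,0.228,-0.656,0.398,0],
)

```text
t: 27.75
eef_pos: [0.4274, -0.3892, 0.2401]
ee_rot: [-2.463, 0.418, -1.297]
force: [-0.1, 0.6, -3.4]
width: 0.0077
gripper_force: 60.0
```

Run:
```python
from plan import *
chain([hk(0,.237),hk(0,.21),hk(0,.201)])
```

```text
t 27.75 pos [ 0.427 -0.389  0.24 ] f [-0.1  0.6 -3.4] 0.0077
[0.    0.    0.001] [ 0.185 -0.476  0.292]
    q [-0.87  0.38  0.08 -0.8  -1.38  1.19] 0.0
[0. 0. 0.] [0.11  0.155 0.192]
    q [-0.87  0.4   0.05 -0.8  -1.35  1.23] 0.0
[0. 0. 0.] [0.037 0.052 0.064]
    q [-0.87  0.41  0.05 -0.81 -1.34  1.24] 0.0
```

Request:
arm_command(
  series=[0,0,0,0.03,-0.08,0.05,0,0,0,0,0.06,-0.16,0.1,0,0,0,0,0.09,-0.24,0.15,0,0,0,0,0.125,-0.32,0.2,0,0,0,0,0.155,-0.4,0.25,0,0,0,0,0.185,-0.476,0.29,0,0,0,0,0.185,-0.476,0.29,0],
)

```text
t: 28.62
eef_pos: [0.486, -0.3932, 0.2393]
ee_rot: [-2.463, 0.418, -1.296]
force: [-0.5, 0.3, -3.0]
width: 0.0078
gripper_force: 60.0
```

Request:
arm_command(
  series=[0,0,0,0.03,0.04,0.05,0,0,0,0,0.055,0.08,0.095,0,0,0,0,0.08,0.115,0.145,0,0,0,0,0.11,0.155,0.19,0,0,0,0,0.11,0.155,0.19,0],
)

```text
t: 29.25
eef_pos: [0.485, -0.3933, 0.2116]
ee_rot: [-2.464, 0.42, -1.297]
force: [0.5, 0.1, -3.0]
width: 0.0078
gripper_force: 60.0
```

Run:
```python
from plan import *
chain([hk(0,.21),hk(0,.203),hk(0,.201)])
print(arm.get_state()["moment"])
```

```text
t 29.25 pos [ 0.485 -0.393  0.212] f [ 0.5  0.1 -3. ] 0.0078
[0.001 0.001 0.001] [ 0.    -0.012  0.003]
    q [-0.87  0.4   0.05 -0.8  -1.35  1.23] 0.0
[0. 0. 0.] [0.029 0.04  0.05 ]
    q [-0.87  0.41  0.05 -0.81 -1.34  1.24] 0.0
[0. 0. 0.] [0.008 0.011 0.014]
    q [-0.87  0.41  0.05 -0.81 -1.34  1.24] 0.0
[-2.0977889   2.48780112  0.03424833]
```

Creep down the last 7 mm, watching the force.

Request:
arm_command(
  series=[0,0,0,0.01,0.01,0.017,0,0,0,0,0.02,0.02,0.035,0,0,0,0,0.025,0.03,0.045,0,0,0,0,0.025,0.03,0.045,0],
)

```text
t: 29.75
eef_pos: [0.4857, -0.3933, 0.2065]
ee_rot: [-2.463, 0.418, -1.297]
force: [-0.6, -0.0, -3.3]
width: 0.0077
gripper_force: 60.0
```

Request:
arm_command(
  series=[0,0,0,0.004,0.006,0.007,0,0,0,0,0.006,0.008,0.01,0,0,0,0,0.006,0.008,0.01,0],
)

```text
t: 30.12
eef_pos: [0.4858, -0.3935, 0.2051]
ee_rot: [-2.463, 0.418, -1.297]
force: [-0.4, -0.5, -3.4]
width: 0.0076
gripper_force: 60.0
```

Request:
arm_command(
  series=[0,0,0,0.004,0.006,0.007,0,0,0,0,0.006,0.008,0.01,0,0,0,0,0.006,0.008,0.01,0],
)

```text
t: 30.5
eef_pos: [0.4859, -0.3936, 0.2046]
ee_rot: [-2.462, 0.418, -1.296]
force: [-2.6, 0.5, 4.8]
width: 0.0077
gripper_force: 60.0
```

Request:
arm_command(
  series=[0,0,0,0.004,0.006,0.007,0,0,0,0,0.006,0.008,0.01,0,0,0,0,0.006,0.008,0.01,0],
)

```text
t: 30.88
eef_pos: [0.4859, -0.3936, 0.2044]
ee_rot: [-2.461, 0.417, -1.295]
force: [-3.8, -0.5, 12.0]
width: 0.008
gripper_force: 60.0
```

Contact. I'll ease the force off, then open.

Request:
arm_command(
  series=[0,0,0,-0.004,-0.005,-0.007,0,0,0,0,-0.005,-0.007,-0.009,0,0,0,0,-0.005,-0.007,-0.009,0.12,0,0,0,-0.005,-0.007,-0.009,0.2,0,0,0,-0.005,-0.007,-0.009,0.35,0,0,0,-0.005,-0.007,-0.009,0.45,0,0,0,-0.005,-0.007,-0.009,0.45,0,0,0,-0.005,-0.007,-0.009,0.45],
)

```text
t: 31.88
eef_pos: [0.4858, -0.3935, 0.2035]
ee_rot: [-2.463, 0.418, -1.297]
force: [0.3, 0.3, -1.1]
width: 0.0392
gripper_force: 0.0
```

Run:
```python
from plan import *
st=arm.get_state();print(st["t"],st["width"],st["force"],st["eef_pos"])
# bar pose check from scene: blue mask vs projected bar centre
for n in("scene","top"):
    im=arm.grab_frame(n);h=cv2.cvtColor(im,cv2.COLOR_BGR2HSV)
    m=cv2.inRange(h,(105,150,60),(130,255,255));k,l,s,c=cv2.connectedComponentsWithStats(m)
    P=proj(n,W((HK[0],HK[1],HY),np.array([[0,.065,.203],[0,-.065,.203]])))
    print(n,np.round(P,1).tolist(),[(s[i][:5].tolist(),c[i].round(1).tolist()) for i in range(1,k) if s[i][4]>15])
```

```text
31.875 0.03919689997109787 [ 0.32779658  0.25615433 -1.08591791] [ 0.48579542 -0.3935252   0.20354395]
scene [[154.2, 149.6], [103.6, 144.4]] [([104, 139, 12, 11, 83], [108.8, 144.6]), ([127, 141, 28, 13, 241], [140.9, 147.3]), ([0, 245, 63, 81, 3487], [23.0, 280.2])]
top [[397.2, 244.3], [445.6, 245.1]] [([431, 96, 84, 58, 4450], [471.8, 124.4]), ([398, 242, 29, 7, 182], [412.9, 244.9])]
```

Released, with the bar exactly where projected. Retreating along the fingers.

Request:
arm_command(
  series=[0,0,0,0,0,-0.08,0.45,0,0,0,0,0,-0.2,0.45,0,0,0,0,0,-0.35,0.45,0,0,0,0,0,-0.55,0.45,0,0,0,0,0,-0.8,0.45,0,0,0,0,0,-1,0.45,0,0,0,0,0,-1,0.45],
)

```text
t: 32.85
eef_pos: [0.4332, -0.4424, 0.2763]
ee_rot: [-2.462, 0.416, -1.298]
force: [0.6, -0.1, -0.2]
width: 0.0394
gripper_force: 0.0
```

Request:
arm_command(
  series=[0,0,0,0,0,-0.3,0.45,0,0,0,0,0,-0.6,0.45,0,0,0,0,0,-0.8,0.45,0,0,0,0,0,-0.8,0.45],
)

```text
t: 33.35
eef_pos: [0.3923, -0.4795, 0.3322]
ee_rot: [-2.463, 0.417, -1.298]
force: [0.1, 0.8, 0.3]
width: 0.0397
gripper_force: 0.0
```

Run:
```python
from plan import *
st=arm.get_state();print(st["t"],st["width"],st["force"],st["eef_pos"])
def blue(n):
    im=arm.grab_frame(n);h=cv2.cvtColor(im,cv2.COLOR_BGR2HSV)
    m=cv2.inRange(h,(105,150,60),(130,255,255));k,l,s,c=cv2.connectedComponentsWithStats(m)
    return [(s[i][:5].tolist(),c[i].round(1).tolist()) for i in range(1,k) if 15<s[i][4]<3000]
for n in("scene","top","scene"):
    P=proj(n,W((HK[0],HK[1],HY),np.array([[0,.065,.203],[0,-.065,.203]])))
    print(n,np.round(P,1).tolist(),blue(n))
```

```text
33.35 0.039684832515585376 [0.14221225 0.80564223 0.31598974] [ 0.3922584  -0.47952119  0.33216516]
scene [[154.2, 149.6], [103.6, 144.4]] [([104, 139, 51, 15, 482], [128.6, 146.3])]
top [[397.2, 244.3], [445.6, 245.1]] [([398, 242, 50, 7, 314], [422.8, 245.0])]
scene [[154.2, 149.6], [103.6, 144.4]] [([104, 139, 51, 15, 482], [128.6, 146.3])]
```

The bar spans exactly the projected rest position on the prongs, it's steady, and the gripper is clear. Handing in.

```bash
python3 -c "
from station import arm
print(arm.job_done())"
```

```text
the job is handed in; nothing more can be done
None
```

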